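Tidy the drawing place: sort the pastels, set up the rinse pot

ROBOT

A 7-joint arm with a two-finger parallel gripper is mounted at the origin on the work surface. World frame = base frame: x ahead of the robot, y to its left, z up, the work surface at z = 0. Lengths are in m, angles in rad, forces in N, time in s.
With the tool pointing down it reaches from about 0.35 to 0.9 m from the base axis. Payload 8.1 kg.
Tool frame: the origin (TCP) lies at the very end of the fingers, on their centre line; the grasp point (between the pads) lies 19 mm behind it (grasp_offset is the distance from the TCP to the grasp point, in m); z points along the fingers, y is the line along which they close (so a half turn about z gives the same grasp; the last joint's range is limited). The gripper opens to 92 mm and grips with 3 to 60 N. Pads are 19 mm wide; open, the fingers measure 130 mm over their backs; the gripper's body (75 mm by 190 mm) begins 47 mm behind the grasp point.
Start: joints at [1.212, 0.434, 0.025, 1.573, -0.012, 1.134, -0.075], TCP at [0.158, -0.605, 0.227] pointing down, gripper open.
Joint ranges: [-2.62, 2.62], [-0.44, 2.09], [-1.27, 1.32], [0.08, 2.57], [-1.32, 4.46], [0.12, 2], [-2.74, 2.74]. Speed limits (rad/s): [2.22, 2.22, 3.01, 3.01, 3.14, 3.14, 3.14].

INTERFACE

Orientations are given as a rotation vector (axis times angle).
In Python, from cell import observe, get_image, camera_params, sign_off, silhouettes, grasp_offset gives the robot as it stands. The module is installed in compiled form; this text tells all that it offers.
- The arm moves only by the tool jog_arm, never from a script. Its argument "motion" is a list that holds one entry, the list of rows, each a list of 7 numbers: the shift along the tool's x, y, z in m, then the turn, a rotation vector about the tool's x, y, z in rad, then the closure, from -1 (fully open) to 1 (shut), so that 0 is half open. In form: [[[dx, dy, dz, wx, wy, wz, hand], ...]]. A call has 1 to 10 rows; each row is the pose to reach, as a shift and turn from the pose commanded when the call began, along the tool's axes at that moment; what a row does not reach only later rows make up. A row lasts 1/12 s, in which the tool goes at most 41.7 mm and 7.16 degrees, less where a joint would pass 70% of its speed; a pose out of reach is approached as far as the arm can. A call with a gripper value outside its range is refused whole. The fingers move at their own pace and stop on an object; "force" is the grip in N (left out, the last holds). Time passes only in rows, so rows that repeat a pose let the fingers close. It gives the time, the measured TCP pose, the force, the opening and the grip force at its end, in the units of the state.
- observe(): the state, without advancing time (a new reading comes with each control period).
- get_image(name): name is "scene" or "top"; returns the picture (384x512x3 uint8, red, green, blue); there is no depth.
- camera_params(name): a dict with "vertical_fov" (degrees; the focal length in pixels is half the picture's height over the tangent of half this angle, whatever the lens; pixels are square), "cx", "cy" (the principal point, pixels), "T" (4x4, takes a point from camera to world coordinates). Camera axes: x right, y down, z forward; pixel columns grow to the right and rows downward; lengths in m; the calibration is good to about 2 mm. A picture is of the moment at which its call begins. camera_params takes no time and is no camera call.
- sign_off(): hands the job in; it is judged then, once.
Trained networks look in the newest picture that a camera, given by its name, has taken for a name from the list of things; names that differ only in an ending like _2 or _b are one class to them, and where a whole thing is asked for, a point or a joint stands for the part that bears it (a point fixed in the world has none). Each returns a list of dicts, best first, with "p" (0 to 1); they miss things now and then, are a little off and sometimes report something else, mostly with a low value. They report only what shows in the picture. A call takes as long as a camera call. They do not tell look-alikes from the thing itself.
- silhouettes(query, camera): "mask" (384x512 bool, what is visible of it) and "pixel" ([column, row] in pixels, amid what is visible of it).
The state is a dict: "clock": time; "joints": joint angles; "dq": joint speeds; "joint_efforts": joint torques, N m; "position": TCP position; "ee_rot": TCP orientation; "force": force on the tool from outside, world axes, zero at the start; "ft_torque": the same for the moment, N m; "width": opening from 0.0 (shut) to 1.0 (fully open); "gripper_force": force on a finger pad.
Only numpy, scipy, OpenCV 4.12 (cv2) and the standard library are available. Lean on these libraries where they do the work, as an engineer would, in place of code of your own. Each camera call takes 0.05 s, during which the arm holds its last target. There are 200 camera calls.

TASK

Tidy this drawing place: lay the red and the yellow pastel stick in the orange-rimmed tray and the blue stick in the blue-rimmed tray, each flat on the tray's floor and not on top of another. On the grey mat put first the dark wooden coaster, centred in the white ring, and only then the white pot, upright and centred on the coaster. Set everything down gently, dropping nothing and never tipping the pot, leave the ink jar and the green tape roll where they are, and let go of everything.

Things in the scene. Friction and masses are not known exactly. Their poses are not given: they have to be found in the camera images.
- red_mid (a point): Red pastel stick with a white paper sleeve round its middle 30 mm: a square bar 84 mm long, 16 mm wide and 16 mm high, about 30 g, lying flat on the table at any yaw. The point is its centre, 8 mm above its underside; x runs along its length, z up.
- yellow_mid (a point): Yellow pastel stick with a white paper sleeve round its middle 30 mm: a square bar 84 mm long, 16 mm wide and 16 mm high, about 30 g, lying flat on the table at any yaw. The point is its centre, 8 mm above its underside; x runs along its length, z up.
- blue_mid (a point): Blue pastel stick with a white paper sleeve round its middle 30 mm: a square bar 84 mm long, 16 mm wide and 16 mm high, about 30 g, lying flat on the table at any yaw. The point is its centre, 8 mm above its underside; x runs along its length, z up.
- coaster_center (a point): Round dark-brown wooden coaster, 64 mm across and 12 mm thick, about 40 g, lying flat. The point is its centre, 6 mm above its underside; z up.
- pot_mid (a point): White ceramic rinse pot, empty, open at the top, nearly straight: 52 mm across at the foot, 54 mm at the rim, 70 mm high, about 160 g, standing upright. The point is on its axis half-way up, 35 mm above its underside; z up.
- tray_warm: Shallow black pastel tray fixed to the table, with an orange rim: outside 116 mm (its x) by 152 mm (its y), walls 6 mm thick and 14 mm high; the clear floor inside is 104 by 140 mm and lies 4 mm above the table. Origin: centre of its underside, on the table; z up. Sticks laid along its x, 30 mm to either side of its centre, leave room for narrow-opened fingers.
- tray_cool: Shallow black pastel tray fixed to the table, with a blue rim: outside 116 mm (its x) by 152 mm (its y), walls 6 mm thick and 14 mm high; the clear floor inside is 104 by 140 mm and lies 4 mm above the table. Origin: centre of its underside, on the table; z up. Sticks laid along its x, 30 mm to either side of its centre, leave room for narrow-opened fingers.
- mat: Grey square felt mat fixed to the table, 120 by 120 mm and 4 mm thick, with a white ring (82 mm across) printed round its centre. Origin: centre of its underside, on the table; z up.
- ink: Bystander: amber ink jar with a black cap and a white label, 48 mm across, 70 mm high, standing loose. Origin: centre of its underside. Not to be disturbed.
- tape: Bystander: green roll of tape lying flat, 80 mm across with a 56 mm hole, 24 mm high, loose. Origin: centre of its underside. Not to be disturbed.
There are look-alikes about, which are no part of the job. Of the things like the part that bears yellow_mid, leave any that is purple or turquoise; of the rest the larger one is meant.

How it is judged:
On the way, in this order (a step that is already met when the one before it is completed fails the run):
1. the coaster lies centred on the mat, let go (horizontal distance between coaster_center and mat below 0.015 m and z of coaster_center in the frame of mat between 0.007 and 0.013 m and angle between coaster_center's own z axis and vertical below 0.1 rad and contact force between coaster and the fingers below 0.1 N), for 0.2 s.
2. then the pot stands centred on the coaster, let go (horizontal distance between coaster_center and mat below 0.015 m and z of coaster_center in the frame of mat between 0.007 and 0.013 m and angle between each of coaster_center, pot_mid's own z axis and vertical below 0.1 rad and horizontal distance between pot_mid and coaster_center below 0.01 m and z of pot_mid in the frame of mat between 0.047 and 0.055 m and contact force between pot and the fingers below 0.1 N), for 0.2 s.
At the end, for the whole second after the job is handed in: Red and yellow sticks lie flat on the orange-rimmed tray's floor, the blue one on the blue-rimmed tray's (centre inside the walls, under 4 mm too high); coaster flat on the mat, within 15 mm of its centre; pot upright on the coaster, within 10 mm of its centre; all released and at rest (all of step 2 and x of red_mid in the frame of tray_warm between -0.05 and 0.05 m and y of red_mid in the frame of tray_warm between -0.068 and 0.068 m and z of each of red_mid, yellow_mid in the frame of tray_warm below 0.016 m and angle between red_mid's own x axis and vertical between 1.45 and 1.69 rad and x of yellow_mid in the frame of tray_warm between -0.05 and 0.05 m and y of yellow_mid in the frame of tray_warm between -0.068 and 0.068 m and angle between yellow_mid's own x axis and vertical between 1.45 and 1.69 rad and x of blue_mid in the frame of tray_cool between -0.05 and 0.05 m and y of blue_mid in the frame of tray_cool between -0.068 and 0.068 m and z of blue_mid in the frame of tray_cool below 0.016 m and angle between blue_mid's own x axis and vertical between 1.45 and 1.69 rad and contact force between each of red, yellow, blue, coaster and the fingers below 0.1 N and linear speed of each of red, yellow, blue, coaster, pot below 0.02 m/s); the robot touches nothing.
It fails at once if the ink jar is moved more than 20 mm or tipped (distance of ink from where it was at the start of the episode above 0.02 m or angle between ink's own z axis and vertical above 0.4 rad).
It fails at once if the tape roll is moved more than 20 mm or tipped (distance of tape from where it was at the start of the episode above 0.02 m or angle between tape's own z axis and vertical above 0.4 rad).
It fails at once if the pot is tipped by more than about 40 degrees (angle between pot_mid's own z axis and vertical above 0.7 rad).
It fails at once if something is dropped (falls freely by more than about 25 mm) ((contact force between red and the fingers below 0.1 N and linear speed of red above 0.7 m/s) or (contact force between yellow and the fingers below 0.1 N and linear speed of yellow above 0.7 m/s) or (contact force between blue and the fingers below 0.1 N and linear speed of blue above 0.7 m/s) or (contact force between coaster and the fingers below 0.1 N and linear speed of coaster above 0.7 m/s) or (contact force between pot and the fingers below 0.1 N and linear speed of pot above 0.7 m/s)).
It also fails if it takes over 134 s, if anything falls off the work surface, if the arm or the gripper's body presses on something with over 40 N, if the wrist force passes 120 N, or if a joint passes its speed limit or range.

## Working session

There is one attempt and no reset: what is moved stays moved. The work goes in short steps, Python scripts to look and compute and a tool call to move; the robot and the scene stay as the last step left them, time stands still between calls to the robot, and variables do not carry over. Pictures are saved under pics/ and viewed, at most 14 in all, crops included, and the job is handed in when it is done.

Besides the shell and the picture viewer there is one more tool, called after ">>>" as name(argument=value, ...) on one line, values as JSON. jog_arm: Moves the arm, as the interface text tells. Its arguments: {"type":"object","properties":{"motion":{"type":"array"},"force":{"type":"number"}},"required":["motion"]}

```bash
mkdir -p pics; python3 - <<'E'
from cell import *
import cv2,numpy as np
o=observe();print({k:np.round(v,3).tolist() for k,v in o.items()});print(grasp_offset)
for n in("top","scene"):
    c=camera_params(n);print(n,c["vertical_fov"],c["cx"],c["cy"],np.round(c["T"],3).tolist(),[k for k in c])
    cv2.imwrite(f"pics/{n}0.png",cv2.resize(get_image(n)[:,:,::-1],(800,600),interpolation=cv2.INTER_CUBIC))
E
```

```text
{'clock': 0.0, 'joints': [1.212, 0.435, 0.025, 1.574, -0.012, 1.134, -0.075], 'dq': [0.002, -0.001, -0.0, -0.0, 0.001, -0.002, 0.001], 'joint_efforts': [0.0, -66.787, 0.985, -31.447, -0.061, 0.043, 0.0], 'position': [0.158, -0.604, 0.226], 'ee_rot': [-3.114, -0.4, 0.001], 'force': [-0.515, -0.23, -0.258], 'ft_torque': [-0.007, -0.027, -0.021], 'gripper_force': 0.0, 'width': 0.999}
0.0188
top 52.29234723211329 256.37072193004593 191.91222445356735 [[0.003, -0.991, 0.137, 0.322], [-1.0, 0.001, 0.028, -0.015], [-0.028, -0.138, -0.99, 1.141], [0.0, 0.0, 0.0, 1.0]] ['vertical_fov', 'cx', 'cy', 'T']
scene 48.296719573399834 254.49592453936066 189.08620234972815 [[-0.801, 0.439, -0.407, 0.882], [0.599, 0.595, -0.536, 0.549], [0.006, -0.673, -0.74, 0.816], [0.0, 0.0, 0.0, 1.0]] ['vertical_fov', 'cx', 'cy', 'T']
```

View pics/top0.png

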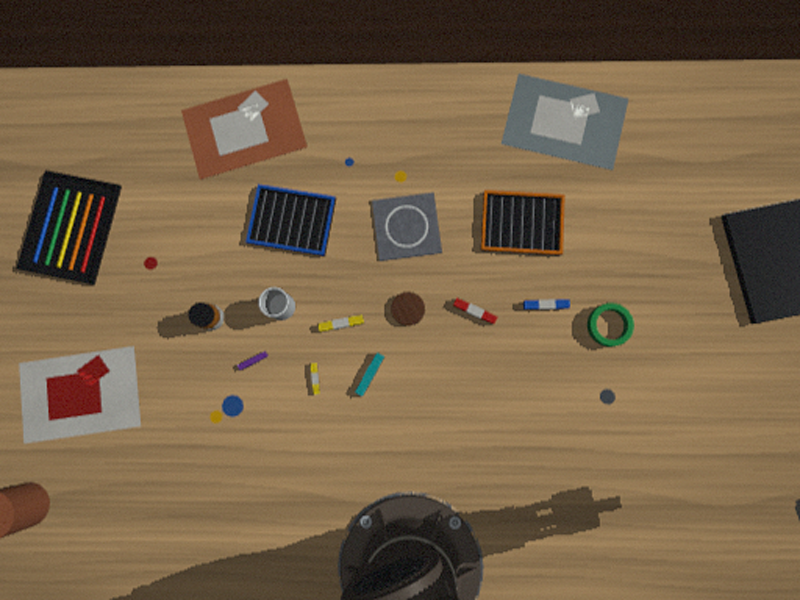

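View pics/scene0.png

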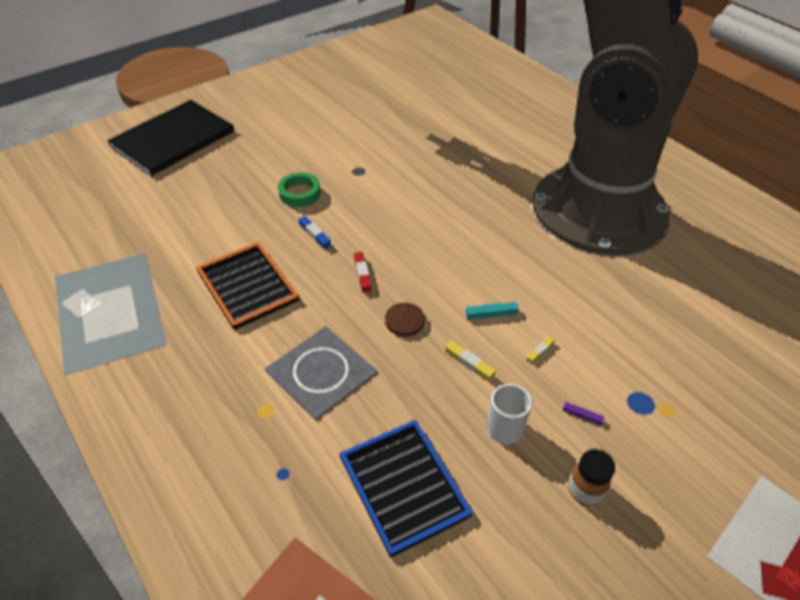

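The top picture (800x600) shows the blue tray at (291,220), mat (406,227), orange tray (523,222), pot (276,303), ink (205,316), coaster (407,309), red (474,311), blue (546,305) and tape (610,325). Yellow-like candidates are the yellow bar (340,323), small yellow (314,379), purple (251,361) and turquoise (369,375). Excluding purple and turquoise, the larger yellow at (340,323) is the one meant.

```bash
cat >h.py <<'E'
from cell import *
import cv2,numpy as np
def proj(cam,px,z):
    c=camera_params(cam);T=np.array(c["T"]);f=192/np.tan(np.radians(c["vertical_fov"]/2))
    px=np.atleast_2d(px).astype(float)
    d=np.c_[(px[:,0]-c["cx"])/f,(px[:,1]-c["cy"])/f,np.ones(len(px))]@T[:3,:3].T
    return (T[:3,3]+d*((z-T[2,3])/d[:,2])[:,None])[:,:2]
def find(q,z,cam="top",n=3,pmin=.2):
    """metric rectangles of the masks projected at height z"""
    r=[]
    for s in silhouettes(q,cam)[:n]:
        m=s["mask"].astype(np.uint8)
        if s["p"]<pmin or m.sum()<15: continue
        pts=proj(cam,np.argwhere(m)[:,::-1],z).astype(np.float32)*1000
        (c,wh,a)=cv2.minAreaRect(pts)
        if wh[0]<wh[1]: wh=wh[::-1];a+=90
        r.append((q,cam,round(s["p"],2),np.round(s["pixel"]).tolist(),"c",np.round(c,1).tolist(),"mean",np.round(pts.mean(0),1).tolist(),"LxW",np.round(wh,1).tolist(),"yaw",round((a+90)%180-90,1)))
    return r
E
python3 - <<'E'
from h import *
im=get_image("top")
crop=cv2.resize(im[185:265,180:260,::-1],(560,560),interpolation=cv2.INTER_CUBIC);cv2.imwrite("pics/crop.png",crop)
get_image("scene")
for q,z in dict(red_mid=.012,yellow_mid=.012,blue_mid=.012,coaster_center=.010,pot_mid=.05,tray_warm=.014,tray_cool=.014,mat=.004,ink=.05,tape=.02).items():
  for cam in("top","scene"):
    for r in find(q,z,cam,n=5 if q=="yellow_mid" else 2):print(*r)
E
```

```text
red_mid top 0.64 [301.0, 195.0] c [460.8, -120.2] mean [460.6000061035156, -119.5] LxW [78.6, 22.3] yaw 63.1
red_mid scene 0.76 [231.0, 176.0] c [457.2, -112.2] mean [457.70001220703125, -111.5] LxW [92.7, 18.6] yaw 62.4
red_mid scene 0.66 [378.0, 304.0] c [428.4, 372.2] mean [429.1000061035156, 372.1000061035156] LxW [88.1, 48.6] yaw 20.9
yellow_mid top 0.64 [201.0, 242.0] c [335.3, 175.8] mean [336.6000061035156, 175.10000610351562] LxW [55.2, 14.6] yaw 5.7
yellow_mid top 0.6 [236.0, 238.0] c [344.1, 74.6] mean [347.1000061035156, 72.4000015258789] LxW [79.1, 15.7] yaw -28.8
yellow_mid top 0.57 [161.0, 232.0] c [367.6, 292.0] mean [367.70001220703125, 291.8999938964844] LxW [55.1, 11.8] yaw -63.2
yellow_mid top 0.51 [215.0, 205.0] c [437.2, 129.8] mean [436.70001220703125, 132.3000030517578] LxW [81.5, 19.0] yaw -78.6
yellow_mid top 0.46 [132.0, 200.0] c [451.6, 382.0] mean [451.29998779296875, 381.79998779296875] LxW [68.2, 47.8] yaw 72.0
yellow_mid scene 0.83 [313.0, 199.0] c [341.2, 79.7] mean [341.5, 80.0999984741211] LxW [82.5, 23.5] yaw -30.8
yellow_mid scene 0.81 [296.0, 234
[... 2241 characters left out ...]
nk top 0.62 [302.0, 196.0] c [456.4, -116.7] mean [456.3999938964844, -115.4000015258789] LxW [81.1, 19.4] yaw 66.4
ink scene 0.79 [381.0, 305.0] c [449.5, 380.0] mean [450.6000061035156, 380.79998779296875] LxW [82.9, 47.1] yaw 23.1
ink scene 0.68 [208.0, 237.0] c [633.9, 42.6] mean [635.7999877929688, 44.599998474121094] LxW [117.5, 117.2] yaw -82.5
tape top 0.55 [384.0, 209.0] c [433.7, -365.2] mean [433.1000061035156, -365.6000061035156] LxW [86.4, 80.7] yaw -46.4
tape top 0.55 [184.0, 141.0] c [634.4, 226.0] mean [633.2000122070312, 225.5] LxW [153.5, 118.7] yaw 80.3
tape scene 0.72 [192.0, 125.0] c [433.4, -351.8] mean [433.8999938964844, -351.29998779296875] LxW [104.2, 78.8] yaw 60.1
```

View pics/crop.png

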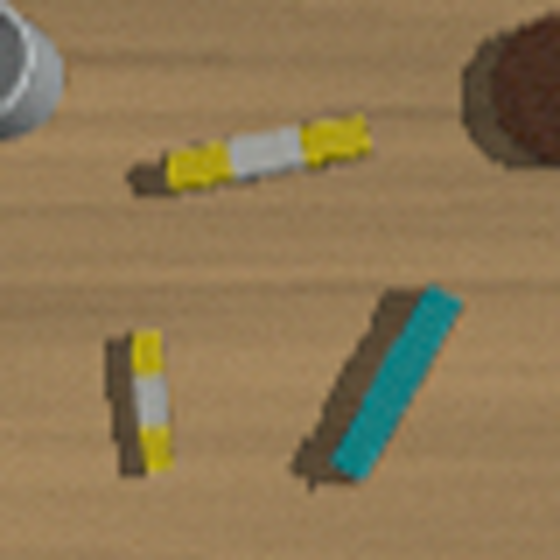

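```bash
cat >>h.py <<'E'
from scipy.spatial.transform import Rotation as Ro
def to(x,y,z,phi):
    """shift/turn from the measured pose to TCP x,y,z (m), tool y heading phi (deg), pointing down"""
    o=observe();R=Ro.from_rotvec(o["ee_rot"]);p=np.radians(phi);c,s=np.cos(p),np.sin(p)
    G=Ro.from_matrix(np.array([[-s,c,0],[c,s,0],[0,0,-1]]).T)
    G=Ro.from_matrix(np.array([[-s,c,0],[c,s,0],[0,0,-1.]]).T)
    print("t",round(o["clock"],2),"pos",np.round(o["position"],4),"go",np.round(R.inv().apply(np.array([x,y,z])-o["position"]),4),np.round((R.inv()*G).as_rotvec(),3),"j7",round(o["joints"][6],2))
E
sed -i '/-1\],\?\]).T)$/d' h.py; python3 -c "
from h import *
to(.463,.009,.09,0)"
```

```text
t 1.2 pos [ 0.1581 -0.6047  0.2267] go [ 0.4502 -0.5166  0.1367] [ 0.     0.    -1.315] j7 -0.08
```

>>> jog_arm(motion=[[[0.45, -0.515, 0.06, 0, 0, -1.315, -1], [0.45, -0.515, 0.06, 0, 0, -1.315, -1], [0.45, -0.515, 0.06, 0, 0, -1.315, -1], [0.45, -0.515, 0.06, 0, 0, -1.315, -1], [0.45, -0.515, 0.06, 0, 0, -1.315, -1], [0.45, -0.515, 0.06, 0, 0, -1.315, -1], [0.45, -0.515, 0.06, 0, 0, -1.315, -1], [0.45, -0.515, 0.06, 0, 0, -1.315, -1], [0.45, -0.515, 0.06, 0, 0, -1.315, -1], [0.45, -0.515, 0.06, 0, 0, -1.315, -1]]])

```text
clock: 2.03
position: [0.3438, -0.2315, 0.1906]
ee_rot: [2.285, 2.154, -0.0]
force: [0.5, 0.4, 0.3]
width: 1.001
gripper_force: 0.0
```

```bash
python3 -c "
from h import *
to(.463,.009,.07,0)"
```

```text
t 2.03 pos [ 0.3438 -0.2315  0.1906] go [0.2472 0.1047 0.1204] [ 0.001  0.001 -0.059] j7 0.31
```

>>> jog_arm(motion=[[[0.247, 0.105, 0.12, 0, 0, -0.059, -1], [0.247, 0.105, 0.12, 0, 0, -0.059, -1], [0.247, 0.105, 0.12, 0, 0, -0.059, -1], [0.247, 0.105, 0.12, 0, 0, -0.059, -1], [0.247, 0.105, 0.12, 0, 0, -0.059, -1], [0.247, 0.105, 0.12, 0, 0, -0.059, -1], [0.247, 0.105, 0.12, 0, 0, -0.059, -1], [0.247, 0.105, 0.12, 0, 0, -0.059, -1], [0.247, 0.105, 0.12, 0, 0, -0.059, -1]]])

```text
clock: 2.78
position: [0.4645, 0.0095, 0.0695]
ee_rot: [-2.221, -2.219, -0.0]
force: [-0.1, -1.7, 0.1]
width: 1.001
gripper_force: 0.0
```

```bash
python3 -c "
from h import *
to(.463,.009,.06,0)
a=get_image('top');b=get_image('scene')
A=cv2.resize(a[120:260,150:350,::-1],(700,490),interpolation=2)
B=cv2.resize(b[130:280,160:360,::-1],(700,525),interpolation=2)
cv2.imwrite('pics/a1.png',A);cv2.imwrite('pics/b1.png',B)
# where the fingertips should show
o=observe();R=Ro.from_rotvec(o['ee_rot'])
for n,x0,y0 in(('top',150,120),('scene',160,130)):
  c=camera_params(n);T=np.linalg.inv(c['T']);f=192/np.tan(np.radians(c['vertical_fov']/2))
  for d in((0,.046,0),(0,-.046,0),(0,0.065,0),(0,-.065,0)):
    w=T[:3,:3]@(o['position']+R.apply(d))+T[:3,3]
    print(n,np.round([(c['cx']+f*w[0]/w[2]-x0)*3.5,(c['cy']+f*w[1]/w[2]-y0)*3.5]))
"
```

```text
t 2.78 pos [0.4645 0.0095 0.0695] go [-0.0005 -0.0015  0.0095] [-0.001 -0.001 -0.001] j7 -0.45
top [385. 203.]
top [384. 319.]
top [385. 180.]
top [384. 343.]
scene [284. 229.]
scene [393. 170.]
scene [260. 242.]
scene [415. 158.]
```

View pics/b1.png

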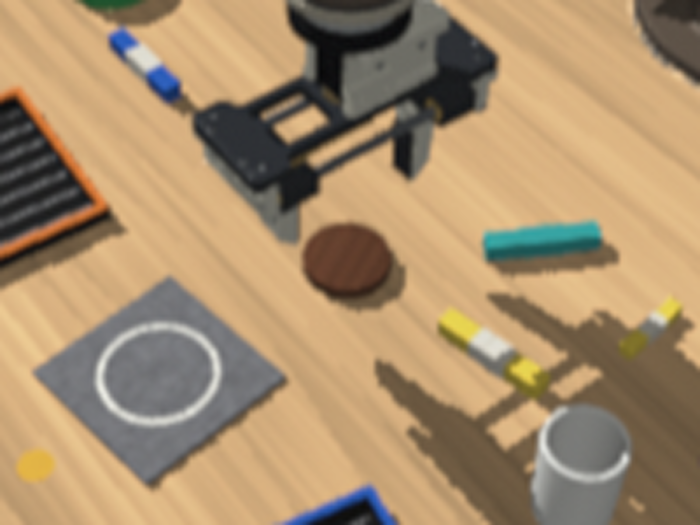

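View pics/a1.png

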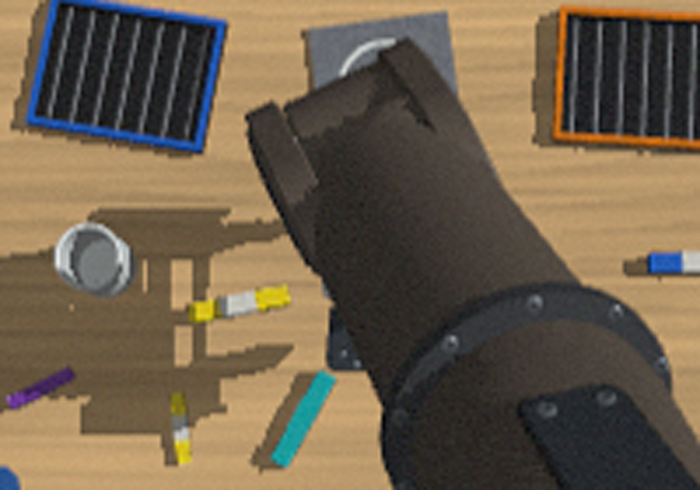

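Scene crop: the fingers straddle the coaster (348,256); observed fingertips (285,235)/(413,172) lie about 3 px right of the predicted ones. So the scene camera is biased locally and the top-camera values hold. The top crop shows only the arm, which hides the coaster.

>>> jog_arm(motion=[[[-0.003, 0, 0.03, 0, 0, 0, -1], [-0.003, 0, 0.05, 0, 0, 0, -1], [-0.003, 0, 0.06, 0, 0, 0, -1], [-0.003, 0, 0.066, 0, 0, 0, -1], [-0.003, 0, 0.066, 0, 0, 0, -1], [-0.003, 0, 0.066, 0, 0, 0, 1], [-0.003, 0, 0.066, 0, 0, 0, 1], [-0.003, 0, 0.066, 0, 0, 0, 1], [-0.003, 0, 0.066, 0, 0, 0, 1], [-0.003, 0, 0.066, 0, 0, 0, 1]]], force=15)

```text
clock: 3.72
position: [0.4644, 0.0034, 0.0048]
ee_rot: [2.228, 2.214, 0.001]
force: [-0.3, -0.6, 3.3]
width: 0.688
gripper_force: 15.3
```

>>> jog_arm(motion=[[[0, 0, -0.01, 0, 0, 0, 1], [0, 0.0, -0.03, 0, 0, 0, 1], [0, 0.02, -0.045, 0, 0, 0, 1], [0, 0.05, -0.045, 0, 0, 0, 1], [0.001, 0.08, -0.045, 0, 0, 0, 1], [0.001, 0.11, -0.045, 0, 0, 0, 1], [0.001, 0.135, -0.045, 0, 0, 0, 1], [0.001, 0.15, -0.045, 0, 0, 0, 1], [0.001, 0.159, -0.045, 0, 0, 0, 1], [0.001, 0.16, -0.045, 0, 0, 0, 1]]])

```text
clock: 4.55
position: [0.6254, 0.0036, 0.0497]
ee_rot: [2.228, 2.214, 0.002]
force: [-0.4, -0.2, -0.7]
width: 0.688
gripper_force: 15.0
```

```bash
python3 -c "
from h import *
b=get_image('scene')
B=cv2.resize(b[150:280,140:300,::-1],(800,650)[:2] if 0 else (700,569),interpolation=2)
cv2.imwrite('pics/b2.png',B)
to(.624,.0045,.01,0)
for q,z in(('coaster_center',.057),('mat',.004)):
  for r in find(q,z,'scene',2):print(*r)
"
```

```text
t 4.6 pos [0.6242 0.0036 0.0495] go [ 0.0009 -0.0002  0.0395] [-0.    -0.    -0.006] j7 -0.4
coaster_center scene 0.95 [201.0, 226.0] c [624.5, 14.3] mean [624.7000122070312, 16.399999618530273] LxW [67.4, 55.4] yaw 56.9
coaster_center scene 0.4 [381.0, 304.0] c [453.4, 381.9] mean [453.20001220703125, 381.8999938964844] LxW [82.2, 45.9] yaw 20.9
mat scene 0.66 [207.0, 242.0] c [619.6, 13.1] mean [624.5, 28.200000762939453] LxW [124.5, 122.6] yaw 6.1
```

View pics/b2.png

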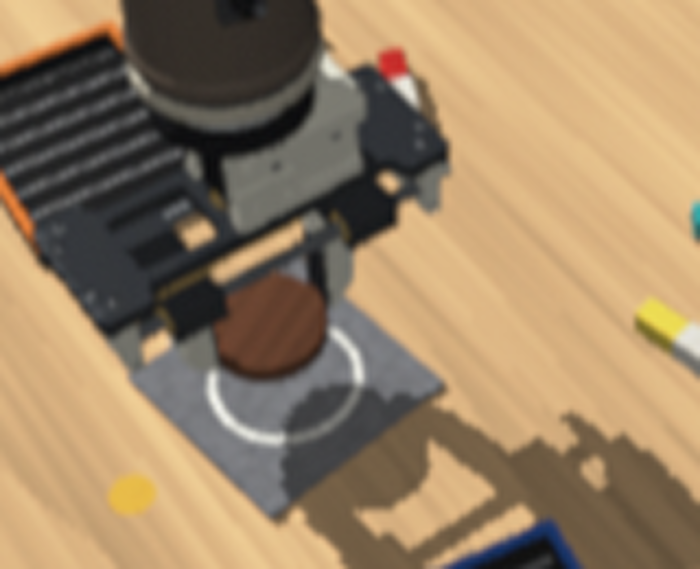

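Scene crop: coaster held flat, over the mat ring (285,385); nothing is near the fingers. Lowering.

>>> jog_arm(motion=[[[0.001, -0.001, 0.02, 0, 0, 0, 1], [0.001, -0.001, 0.03, 0, 0, 0, 1], [0.001, -0.001, 0.036, 0, 0, 0, 1], [0.001, -0.001, 0.0385, 0, 0, 0, 1], [0.001, -0.001, 0.0405, 0, 0, 0, 1], [0.001, -0.001, 0.0405, 0, 0, 0, 1], [0.001, -0.001, 0.0405, 0, 0, 0, 0.1], [0.001, -0.001, 0.0405, 0, 0, 0, -0.6], [0.001, -0.001, 0.0405, 0, 0, 0, -0.6], [0.001, -0.001, 0.0405, 0, 0, 0, -0.6]]])

```text
clock: 5.53
position: [0.6234, 0.0045, 0.0091]
ee_rot: [2.228, 2.214, 0.001]
force: [-0.5, 0.2, 0.0]
width: 0.798
gripper_force: 0.0
```

>>> jog_arm(motion=[[[0, 0, -0.02, 0, 0, 0, -0.9], [0, 0, -0.05, 0, 0, 0, -1], [0, 0, -0.09, 0, 0, 0, -1], [-0.03, -0.03, -0.12, 0, 0, 0, -1], [-0.07, -0.06, -0.14, 0, 0, 0, -1], [-0.1, -0.1, -0.16, 0, 0, 0, -1], [-0.14, -0.13, -0.16, 0, 0, 0, -1], [-0.18, -0.15, -0.16, 0, 0, 0, -1], [-0.2, -0.17, -0.16, 0, 0, 0, -1], [-0.2, -0.17, -0.16, 0, 0, 0, -1]]])

```text
clock: 6.37
position: [0.4492, -0.1977, 0.1693]
ee_rot: [2.231, 2.211, -0.002]
force: [0.9, 0.3, -0.8]
width: 1.003
gripper_force: 0.0
```

```bash
python3 -c "
from h import *
a=get_image('top')
cv2.imwrite('pics/a2.png',cv2.resize(a[110:240,150:310,::-1],(720,585),interpolation=2))
for q,z in(('coaster_center',.014),('mat',.004),('pot_mid',.05)):
  for r in find(q,z,'top',2):print(*r)
"
```

```text
coaster_center top 0.9 [259.0, 140.0] c [627.3, 4.4] mean [626.9000244140625, 4.699999809265137] LxW [64.1, 61.4] yaw 44.3
mat top 0.57 [262.0, 152.0] c [624.9, 5.7] mean [622.0, 6.199999809265137] LxW [124.1, 122.4] yaw -82.2
mat top 0.39 [130.0, 201.0] c [450.5, 384.4] mean [450.8999938964844, 384.20001220703125] LxW [66.8, 53.4] yaw 90.0
pot_mid top 0.74 [172.0, 193.0] c [468.1, 243.6] mean [469.1000061035156, 242.5] LxW [65.6, 51.6] yaw 45.8
pot_mid top 0.49 [305.0, 197.0] c [455.6, -117.7] mean [454.29998779296875, -119.0999984741211] LxW [80.9, 18.9] yaw 63.1
```

View pics/a2.png

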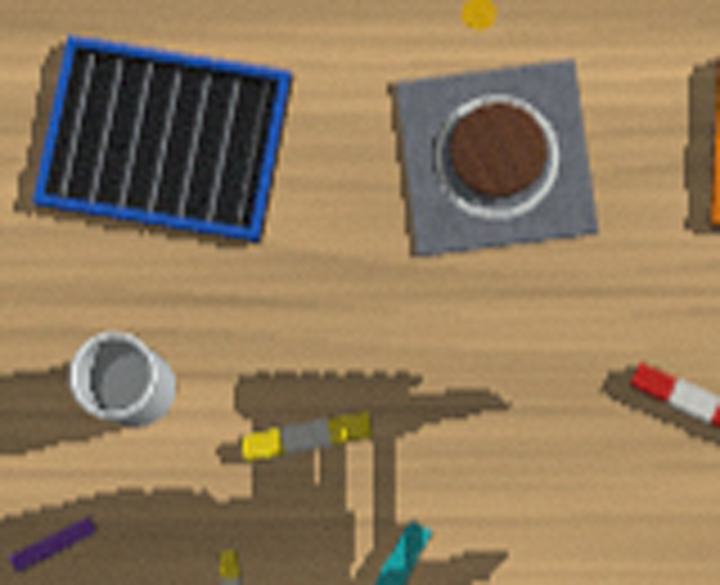

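Crop: coaster (498,149) sits concentric in the ring (498,157) once parallax is allowed for; the pot rim's centre is at (114,376).

```bash
python3 -c "
from h import *
print(proj('top',[260.7,143.1],.016),proj('top',[262.6,144.9],.004),'pot rim',proj('top',[[150+113.5/4.5,110+376/4.5],[150+70/4.5,110+376/4.5],[150+157/4.5,110+376/4.5]],.07))
to(.467,.242,.16,0)
"
```

```text
[[0.62405055 0.00452303]] [[ 0.62172692 -0.00095029]] pot rim [[0.46653027 0.24099064]
 [0.46654967 0.26804429]
 [0.4665109  0.21397447]]
t 6.57 pos [ 0.4518 -0.1951  0.1692] go [0.4372 0.0116 0.009 ] [ 0.001  0.    -0.008] j7 0.09
```

>>> jog_arm(motion=[[[0.437, 0.015, 0.01, 0, 0, 0, -1], [0.437, 0.015, 0.01, 0, 0, 0, -1], [0.437, 0.015, 0.01, 0, 0, 0, -1], [0.437, 0.015, 0.01, 0, 0, 0, -1], [0.437, 0.015, 0.01, 0, 0, 0, -1], [0.437, 0.015, 0.01, 0, 0, 0, -1], [0.437, 0.015, 0.01, 0, 0, 0, -1], [0.437, 0.015, 0.01, 0, 0, 0, -1], [0.437, 0.015, 0.01, 0, 0, 0, -1], [0.437, 0.015, 0.01, 0, 0, 0, -1]]])

```text
clock: 7.4
position: [0.468, 0.2259, 0.1594]
ee_rot: [-2.225, -2.217, -0.001]
force: [1.1, 0.6, 1.1]
width: 0.998
gripper_force: 0.0
```

>>> jog_arm(motion=[[[0, 0, 0, 0, 0, 0, -1], [0, 0, 0, 0, 0, 0, -1], [0, 0, 0, 0, 0, 0, -1]]])

```text
clock: 7.65
position: [0.4681, 0.2231, 0.1591]
ee_rot: [-2.225, -2.218, 0.001]
force: [-0.4, -0.2, -0.1]
width: 1.002
gripper_force: 0.0
```

```bash
python3 -c "
from h import *
to(.4665,.241,.025,0)"
```

```text
t 7.65 pos [0.4681 0.2231 0.1591] go [ 0.0179 -0.0016  0.1341] [-0.001 -0.    -0.003] j7 -0.83
```

>>> jog_arm(motion=[[[0.018, -0.0015, 0.02, 0, 0, 0, -1], [0.018, -0.0015, 0.05, 0, 0, 0, -1], [0.018, -0.0015, 0.08, 0, 0, 0, -1], [0.018, -0.0015, 0.105, 0, 0, 0, -1], [0.018, -0.0015, 0.125, 0, 0, 0, -1], [0.018, -0.0015, 0.134, 0, 0, 0, -1], [0.018, -0.0015, 0.134, 0, 0, 0, -1]]])

```text
clock: 8.23
position: [0.4664, 0.238, 0.0236]
ee_rot: [-2.229, -2.213, 0.006]
force: [-0.6, -0.2, 0.6]
width: 0.998
gripper_force: 0.0
```

>>> jog_arm(motion=[[[0, 0, 0, 0, 0, 0, 0.2], [0, 0, 0, 0, 0, 0, 0.6], [0, 0, 0, 0, 0, 0, 0.8], [0, 0, 0, 0, 0, 0, 1], [0, 0, 0, 0, 0, 0, 1], [0, 0, 0, 0, 0, 0, 1]]], force=15)

```text
clock: 8.73
position: [0.4676, 0.2398, 0.0258]
ee_rot: [2.228, 2.214, 0.001]
force: [-1.6, -1.4, 0.8]
width: 0.611
gripper_force: 0.5
```

```bash
python3 -c "
from h import *
print(observe()['width']*92)
to(.624,.0045,.11,0)"
```

```text
56.21108198087462
t 8.73 pos [0.4676 0.2398 0.0258] go [-0.2343  0.1579 -0.0842] [ 0.001 -0.    -0.006] j7 -1.01
```

>>> jog_arm(motion=[[[0, 0, 0, 0, 0, 0, 1], [0, 0, 0, 0, 0, 0, 1], [0, 0, 0, 0, 0, 0, 1], [0, 0, -0.005, 0, 0, 0, 1], [0, 0, -0.015, 0, 0, 0, 1], [0, 0, -0.03, 0, 0, 0, 1], [0, 0, -0.045, 0, 0, 0, 1], [0, 0, -0.055, 0, 0, 0, 1], [0, 0, -0.06, 0, 0, 0, 1], [0, 0, -0.06, 0, 0, 0, 1]]], force=20)

```text
clock: 9.57
position: [0.468, 0.2401, 0.0865]
ee_rot: [2.228, 2.214, 0.003]
force: [-0.5, 0.7, -2.2]
width: 0.583
gripper_force: 20.0
```

```bash
python3 -c "
from h import *
print(observe()['width']*92,observe()['gripper_force'])
to(.624,.0045,.09,0)"
```

```text
53.669999735111524 19.999721911735833
t 9.57 pos [0.468  0.2401 0.0865] go [-0.2346  0.1575 -0.0034] [ 0.002 -0.001 -0.006] j7 -0.94
```

>>> jog_arm(motion=[[[-0.01, 0.007, 0, 0, 0, 0, 1], [-0.03, 0.02, 0, 0, 0, 0, 1], [-0.055, 0.037, 0, 0, 0, 0, 1], [-0.082, 0.055, 0, 0, 0, 0, 1], [-0.11, 0.074, 0, 0, 0, 0, 1], [-0.138, 0.093, 0, 0, 0, 0, 1], [-0.165, 0.111, 0, 0, 0, 0, 1], [-0.19, 0.128, 0, 0, 0, 0, 1], [-0.21, 0.142, 0, 0, 0, 0, 1], [-0.225, 0.151, 0, 0, 0, 0, 1]]])

```text
clock: 10.4
position: [0.6178, 0.0091, 0.0838]
ee_rot: [2.232, 2.211, -0.003]
force: [0.4, 0.3, -1.1]
width: 0.577
gripper_force: 20.0
```

>>> jog_arm(motion=[[[-0.006, 0.004, 0, 0, 0, 0, 1], [-0.009, 0.006, 0, 0, 0, 0, 1], [-0.009, 0.006, 0, 0, 0, 0, 1], [-0.009, 0.006, 0, 0, 0, 0, 1]]])

```text
clock: 10.73
position: [0.6221, 0.0061, 0.0849]
ee_rot: [-2.226, -2.216, 0.0]
force: [-0.5, 0.4, -1.4]
width: 0.586
gripper_force: 20.0
```

```bash
python3 -c "
from h import *
to(.624,.0035,.0425,0)
b=get_image('scene')
cv2.imwrite('pics/b3.png',cv2.resize(b[150:280,140:300,::-1],(700,569),interpolation=2))"
```

```text
t 10.73 pos [0.6221 0.0061 0.0849] go [-0.0026  0.0019  0.0424] [-0.001 -0.001 -0.005] j7 -0.43
```

View pics/b3.png

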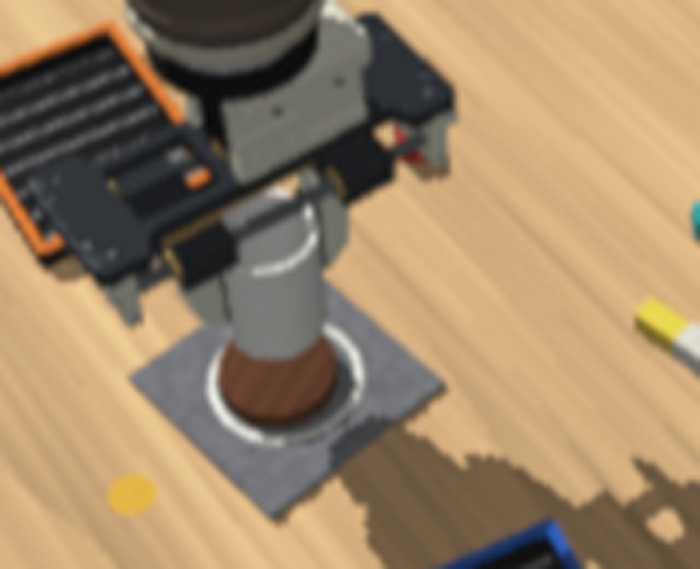

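The pot hangs upright with its axis at column 277, in line with the coaster (278,375).

>>> jog_arm(motion=[[[-0.002, 0.002, 0.012, 0, 0, 0, 1], [-0.0025, 0.002, 0.024, 0, 0, 0, 1], [-0.0025, 0.002, 0.032, 0, 0, 0, 1], [-0.0025, 0.002, 0.038, 0, 0, 0, 1], [-0.0025, 0.002, 0.041, 0, 0, 0, 1], [-0.0025, 0.002, 0.042, 0, 0, 0, 1], [-0.0025, 0.002, 0.042, 0, 0, 0, 1], [-0.0025, 0.002, 0.042, 0, 0, 0, 1]]])

```text
clock: 11.45
position: [0.6252, 0.0024, 0.0436]
ee_rot: [2.228, 2.214, 0.001]
force: [-0.1, -0.3, -0.9]
width: 0.584
gripper_force: 20.0
```

```bash
python3 -c "
from h import *
to(.624,.0035,.042,0);print(observe()['force'])"
```

```text
t 11.45 pos [0.6252 0.0024 0.0436] go [ 0.0011 -0.0012  0.0016] [ 0.001 -0.    -0.006] j7 -0.46
[-0.10091015 -0.25590643 -0.85235301]
```

>>> jog_arm(motion=[[[0, 0, 0.001, 0, 0, 0, 1], [0, 0, 0.0015, 0, 0, 0, 1], [0, 0, 0.002, 0, 0, 0, 1], [0, 0, 0.002, 0, 0, 0, 1]]])

```text
clock: 11.78
position: [0.6251, 0.0023, 0.0417]
ee_rot: [2.228, 2.214, 0.0]
force: [-0.6, -0.1, 1.9]
width: 0.581
gripper_force: 20.0
```

>>> jog_arm(motion=[[[0, 0, 0, 0, 0, 0, 0.3], [0, 0, 0, 0, 0, 0, 0.2], [0, 0, 0, 0, 0, 0, 0], [0, 0, 0, 0, 0, 0, -0.4], [0, 0, 0, 0, 0, 0, -0.8], [0, 0, 0, 0, 0, 0, -1], [0, 0, 0, 0, 0, 0, -1], [0, 0, 0, 0, 0, 0, -1]]])

```text
clock: 12.45
position: [0.6248, 0.0023, 0.0411]
ee_rot: [-2.228, -2.215, 0.0]
force: [-0.9, 0.3, -0.2]
width: 0.899
gripper_force: 0.0
```

>>> jog_arm(motion=[[[0, 0, -0.02, 0, 0, 0, -1], [0, 0, -0.05, 0, 0, 0, -1], [0, 0, -0.08, 0, 0, 0, -1], [0, 0, -0.11, 0, 0, 0, -1], [0, -0.03, -0.13, 0, 0, 0, -1], [-0.03, -0.07, -0.13, 0, 0, 0, -1], [-0.07, -0.1, -0.13, 0, 0, 0, -1], [-0.11, -0.13, -0.13, 0, 0, 0, -1], [-0.15, -0.15, -0.13, 0, 0, 0, -1], [-0.18, -0.15, -0.13, 0, 0, 0, -1]]])

```text
clock: 13.28
position: [0.4745, -0.1638, 0.1715]
ee_rot: [-2.226, -2.216, 0.002]
force: [0.7, -0.3, -0.4]
width: 0.999
gripper_force: 0.0
```

```bash
python3 -c "
from h import *
a=get_image('top')
cv2.imwrite('pics/a3.png',cv2.resize(a[110:240,190:390,::-1],(800,520),interpolation=2))
for q,z in(('pot_mid',.06),('red_mid',.012),('blue_mid',.012)):
  for r in find(q,z,'top',2):print(*r)
get_image('scene')
for r in find('pot_mid',.05,'scene',2):print(*r)
to(.460,-.12,.1,-27)
"
```

```text
pot_mid top 0.62 [258.0, 136.0] c [630.2, 4.4] mean [629.2999877929688, 4.199999809265137] LxW [70.4, 48.5] yaw -0.1
red_mid top 0.63 [306.0, 192.0] c [460.9, -120.2] mean [460.20001220703125, -121.0999984741211] LxW [81.2, 19.7] yaw 63.1
pot_mid scene 0.75 [201.0, 225.0] c [622.3, 5.4] mean [621.7999877929688, 6.800000190734863] LxW [103.6, 54.9] yaw 61.1
t 13.58 pos [ 0.4779 -0.1624  0.1714] go [ 0.0422 -0.0181  0.0714] [ 0.    -0.001  0.466] j7 -0.03
```

View pics/a3.png

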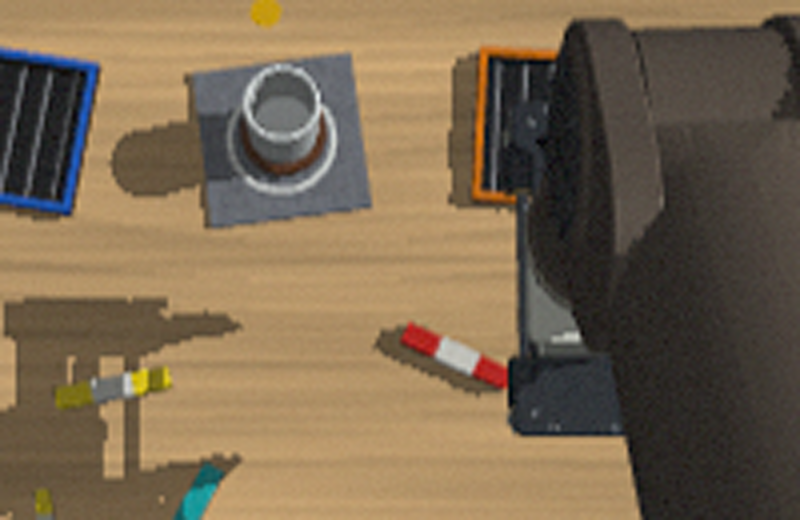

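Crop: the pot's rim is at (282,103) over the coaster, upright and released; red's sleeve is at (459,355).

```bash
python3 -c "
from h import *
print(proj('top',[190+282/4,110+103/4],.086),proj('top',[190+459/4,110+355/4],.015))
to(.460,-.119,.1,-27)
"
```

```text
[[0.62625194 0.00391546]] [[ 0.45852195 -0.12302055]]
t 13.58 pos [ 0.4779 -0.1624  0.1714] go [ 0.0432 -0.0181  0.0714] [ 0.    -0.001  0.466] j7 -0.03
```

>>> jog_arm(motion=[[[0.044, -0.018, 0.03, 0, 0, 0.1, -0.4], [0.044, -0.018, 0.06, 0, 0, 0.22, -0.4], [0.044, -0.018, 0.08, 0, 0, 0.34, -0.4], [0.044, -0.018, 0.1, 0, 0, 0.466, -0.4], [0.044, -0.018, 0.1, 0, 0, 0.466, -0.4], [0.044, -0.018, 0.1, 0, 0, 0.466, -0.4]]])

```text
clock: 14.08
position: [0.4596, -0.1176, 0.071]
ee_rot: [-2.672, -1.649, 0.002]
force: [0.8, 0.1, -0.5]
width: 0.706
gripper_force: 0.0
```

```bash
python3 -c "
from h import *
to(.460,-.1185,.0035,-27)
"
```

```text
t 14.08 pos [ 0.4596 -0.1176  0.071 ] go [-0.0006  0.0009  0.0675] [-0.002  0.     0.006] j7 -0.62
```

>>> jog_arm(motion=[[[-0.0035, 0.001, 0.03, 0, 0, 0, -0.4], [-0.0035, 0.001, 0.05, 0, 0, 0, -0.4], [-0.0035, 0.001, 0.062, 0, 0, 0, -0.4], [-0.0035, 0.001, 0.067, 0, 0, 0, -0.4], [-0.0035, 0.001, 0.067, 0, 0, 0, -0.4], [-0.0035, 0.001, 0.067, 0, 0, 0, 0.4], [-0.0035, 0.001, 0.067, 0, 0, 0, 1], [-0.0035, 0.001, 0.067, 0, 0, 0, 1], [-0.0035, 0.001, 0.067, 0, 0, 0, 1], [-0.0035, 0.001, 0.067, 0, 0, 0, 1]]], force=10)

```text
clock: 14.92
position: [0.4592, -0.1231, 0.0048]
ee_rot: [2.679, 1.64, 0.001]
force: [-0.4, -0.1, -0.2]
width: 0.388
gripper_force: 0.0
```

>>> jog_arm(motion=[[[0, 0, 0, 0, 0, 0, 1], [0, 0, 0, 0, 0, 0, 1], [0, 0, -0.01, 0, 0, 0, 1], [0, 0, -0.025, 0, 0, 0, 1], [0, 0, -0.04, 0, 0, 0, 1], [0, 0, -0.055, 0, 0, 0, 1], [0, 0, -0.06, 0, 0, 0, 1], [0, 0, -0.06, 0, 0, 0, 1]]])

```text
clock: 15.58
position: [0.4598, -0.1232, 0.0658]
ee_rot: [2.678, 1.639, 0.003]
force: [0.0, 0.2, 0.3]
width: 0.17
gripper_force: 10.0
```

```bash
python3 -c "
from h import *
o=observe();print(o['width']*92,o['gripper_force'])
get_image('top')
for q,z in(('tray_warm',.014),('red_mid',.06)):
  for r in find(q,z,'top',1):print(*r)
to(.6285,-.182,.06,-95)
"
```

```text
15.640830730732667 9.986759573221207
tray_warm top 0.62 [329.0, 135.0] c [651.5, -211.0] mean [655.5999755859375, -207.0] LxW [151.2, 76.2] yaw 86.1
t 15.73 pos [ 0.4585 -0.123   0.0638] go [0.0248 0.1783 0.0037] [-0.000e+00  1.000e-03  1.186e+00] j7 -0.62
```

>>> jog_arm(motion=[[[0.002, 0.01, 0, 0, 0, 0.1, 1], [0.005, 0.03, 0, 0, 0, 0.22, 1], [0.008, 0.055, 0, 0, 0, 0.34, 1], [0.011, 0.08, 0, 0, 0, 0.46, 1], [0.014, 0.105, 0, 0, 0, 0.58, 1], [0.017, 0.13, 0, 0, 0, 0.7, 1], [0.02, 0.15, 0, 0, 0, 0.82, 1], [0.023, 0.165, 0, 0, 0, 0.94, 1], [0.025, 0.175, 0, 0, 0, 1.06, 1], [0.025, 0.178, 0, 0, 0, 1.15, 1]]])

```text
clock: 16.57
position: [0.63, -0.1816, 0.0627]
ee_rot: [3.14, -0.09, -0.001]
force: [-1.1, 0.8, -0.8]
width: 0.172
gripper_force: 10.0
```

>>> jog_arm(motion=[[[0, 0, 0, 0, 0, 0, 1], [0, 0, 0, 0, 0, 0, 1]]])

```text
clock: 16.73
position: [0.628, -0.1813, 0.063]
ee_rot: [3.141, -0.075, -0.003]
force: [-0.5, -0.8, -1.1]
width: 0.169
gripper_force: 10.0
```

```bash
python3 -c "
from h import *
get_image('scene')
for q,z in(('tray_warm',.014),('red_mid',.06)):
  for r in find(q,z,'scene',1):print(*r)
to(.630,-.182,.0095,-93)
"
```

```text
tray_warm scene 0.58 [157.0, 190.0] c [626.1, -201.5] mean [637.7000122070312, -183.6999969482422] LxW [170.3, 124.2] yaw 86.0
red_mid scene 0.58 [147.0, 180.0] c [654.8, -177.8] mean [655.9000244140625, -178.0] LxW [34.2, 28.4] yaw 1.1
t 16.88 pos [ 0.6281 -0.1814  0.0638] go [0.002  0.0005 0.0543] [-0.     0.001  0.004] j7 -1.49
```

>>> jog_arm(motion=[[[0.002, 0.0, 0.02, 0, 0, 0, 1], [0.002, 0.0, 0.036, 0, 0, 0, 1], [0.002, 0, 0.046, 0, 0, 0, 1], [0.002, 0, 0.051, 0, 0, 0, 1], [0.002, 0, 0.0535, 0, 0, 0, 1], [0.002, 0, 0.055, 0, 0, 0, 1], [0.002, 0, 0.055, 0, 0, 0, 1], [0.002, 0, 0.055, 0, 0, 0, 1]]])

```text
clock: 17.55
position: [0.631, -0.1817, 0.01]
ee_rot: [-3.141, 0.079, -0.001]
force: [-1.1, 0.6, 5.6]
width: 0.171
gripper_force: 10.0
```

Contact force shows it is on the floor; I'm releasing narrowly and rising.

>>> jog_arm(motion=[[[0, 0, 0, 0, 0, 0, 0.6], [0, 0, 0, 0, 0, 0, 0.45], [0, 0, 0, 0, 0, 0, 0.45], [0, 0, 0, 0, 0, 0, 0.45], [0, 0, -0.01, 0, 0, 0, 0.45], [0, 0, -0.03, 0, 0, 0, 0.45], [0, 0, -0.06, 0, 0, 0, 0.3], [0, 0, -0.1, 0, 0, 0, 0], [0, 0, -0.13, 0, 0, 0, -0.4], [0, 0, -0.15, 0, 0, 0, -0.4]]])

```text
clock: 18.38
position: [0.6321, -0.182, 0.1639]
ee_rot: [3.14, -0.08, 0.007]
force: [1.2, -0.4, 0.3]
width: 0.517
gripper_force: 0.0
```

```bash
python3 -c "
from h import *
a=get_image('top')
for q,z in(('yellow_mid',.012),('blue_mid',.012)):
  for r in find(q,z,'top',4):print(*r)
to(.437,.131,.15,11)
"
```

```text
yellow_mid top 0.74 [233.0, 240.0] c [343.4, 73.7] mean [343.8999938964844, 73.80000305175781] LxW [81.6, 15.6] yaw -28.0
yellow_mid top 0.53 [215.0, 206.0] c [437.4, 128.9] mean [437.6000061035156, 128.0] LxW [77.4, 17.8] yaw -80.5
yellow_mid top 0.4 [161.0, 230.0] c [367.9, 291.4] mean [368.0, 290.3999938964844] LxW [53.9, 14.4] yaw -63.2
t 18.53 pos [ 0.632  -0.182   0.1621] go [-0.2109 -0.3026  0.0109] [ 0.005 -0.002 -1.814] j7 -1.48
```

>>> jog_arm(motion=[[[-0.21, -0.302, 0.01, 0, 0, -1.8, -0.4], [-0.21, -0.302, 0.01, 0, 0, -1.8, -0.4], [-0.21, -0.302, 0.01, 0, 0, -1.8, -0.4], [-0.21, -0.302, 0.01, 0, 0, -1.8, -0.4], [-0.21, -0.302, 0.01, 0, 0, -1.8, -0.4], [-0.21, -0.302, 0.01, 0, 0, -1.8, -0.4], [-0.21, -0.302, 0.01, 0, 0, -1.8, -0.4], [-0.21, -0.302, 0.01, 0, 0, -1.8, -0.4], [-0.21, -0.302, 0.01, 0, 0, -1.8, -0.4], [-0.21, -0.302, 0.01, 0, 0, -1.8, -0.4]]])

```text
clock: 19.37
position: [0.4317, 0.1367, 0.1488]
ee_rot: [-2.578, -1.79, 0.002]
force: [-0.5, -0.5, 0.1]
width: 0.697
gripper_force: 0.0
```

```bash
python3 -c "
from h import *
to(.437,.1295,.08,10)
"
```

```text
t 19.37 pos [0.4317 0.1367 0.1488] go [-0.0049  0.0076  0.0688] [-0.003 -0.001 -0.531] j7 -0.98
```

>>> jog_arm(motion=[[[-0.005, 0.0075, 0.03, 0, 0, -0.53, -0.4], [-0.005, 0.0075, 0.06, 0, 0, -0.53, -0.4], [-0.005, 0.0075, 0.069, 0, 0, -0.53, -0.4], [-0.005, 0.0075, 0.069, 0, 0, -0.53, -0.4], [-0.005, 0.0075, 0.069, 0, 0, -0.53, -0.4], [-0.005, 0.0075, 0.069, 0, 0, -0.53, -0.4], [-0.005, 0.0075, 0.069, 0, 0, -0.53, -0.4]]])

```text
clock: 19.95
position: [0.4411, 0.123, 0.0797]
ee_rot: [-2.041, -2.387, 0.002]
force: [0.9, 0.5, -0.4]
width: 0.701
gripper_force: 0.0
```

```bash
python3 -c "
from h import *
to(.437,.1295,.0045,10)
"
```

```text
t 19.95 pos [0.4411 0.123  0.0797] go [ 0.0071 -0.003   0.0752] [-0.001 -0.    -0.018] j7 -0.6
```

>>> jog_arm(motion=[[[0.007, -0.003, 0.03, 0, 0, 0, -0.4], [0.007, -0.003, 0.055, 0, 0, 0, -0.4], [0.007, -0.003, 0.068, 0, 0, 0, -0.4], [0.007, -0.003, 0.075, 0, 0, 0, -0.4], [0.007, -0.003, 0.075, 0, 0, 0, -0.4], [0.007, -0.003, 0.075, 0, 0, 0, 0.4], [0.007, -0.003, 0.075, 0, 0, 0, 1], [0.007, -0.003, 0.075, 0, 0, 0, 1], [0.007, -0.003, 0.075, 0, 0, 0, 1], [0.007, -0.003, 0.075, 0, 0, 0, 1]]], force=10)

```text
clock: 20.78
position: [0.4381, 0.1297, 0.0058]
ee_rot: [2.039, 2.389, 0.001]
force: [-0.7, -0.3, 0.9]
width: 0.384
gripper_force: 0.0
```

>>> jog_arm(motion=[[[0, 0, 0, 0, 0, 0, 1], [0, 0, 0, 0, 0, 0, 1], [0, 0, 0, 0, 0, 0, 1], [0, 0, -0.015, 0, 0, 0, 1], [0, 0, -0.04, 0, 0, 0, 1], [0, 0, -0.07, 0, 0, 0, 1], [0, 0, -0.1, 0, 0, 0, 1], [0, 0, -0.125, 0, 0, 0, 1], [0, 0, -0.14, 0, 0, 0, 1], [0, 0, -0.14, 0, 0, 0, 1]]])

```text
clock: 21.62
position: [0.4394, 0.1305, 0.1483]
ee_rot: [2.038, 2.387, 0.007]
force: [0.7, 0.6, 0.3]
width: 0.173
gripper_force: 10.0
```

```bash
python3 -c "
from h import *
o=observe();print(o['width']*92,o['gripper_force'])
to(.627,-.242,.14,-93)
"
```

```text
15.893644410686228 9.998391419649124
t 21.62 pos [0.4394 0.1305 0.1483] go [-0.3974  0.1268  0.0088] [ 0.003 -0.005  1.781] j7 -0.52
```

>>> jog_arm(motion=[[[-0.02, 0.006, 0, 0, 0, 0.1, 1], [-0.05, 0.016, 0, 0, 0, 0.22, 1], [-0.08, 0.026, 0, 0, 0, 0.34, 1], [-0.11, 0.035, 0, 0, 0, 0.46, 1], [-0.14, 0.045, 0, 0, 0, 0.58, 1], [-0.17, 0.055, 0, 0, 0, 0.7, 1], [-0.2, 0.064, 0, 0, 0, 0.82, 1], [-0.23, 0.074, 0, 0, 0, 0.94, 1], [-0.26, 0.083, 0, 0, 0, 1.06, 1], [-0.285, 0.091, 0, 0, 0, 1.18, 1]]])

```text
clock: 22.45
position: [0.5723, -0.14, 0.144]
ee_rot: [3.027, 0.84, -0.003]
force: [0.9, 0.7, -0.2]
width: 0.174
gripper_force: 10.0
```

```bash
python3 -c "
from h import *
to(.627,-.242,.08,-93)
"
```

```text
t 22.45 pos [ 0.5723 -0.14    0.144 ] go [-0.0056  0.1156  0.064 ] [0.    0.002 0.594] j7 -1.02
```

>>> jog_arm(motion=[[[-0.001, 0.03, 0, 0, 0, 0.12, 1], [-0.003, 0.06, 0.01, 0, 0, 0.24, 1], [-0.004, 0.085, 0.025, 0, 0, 0.36, 1], [-0.005, 0.105, 0.045, 0, 0, 0.48, 1], [-0.0055, 0.1155, 0.06, 0, 0, 0.594, 1], [-0.0055, 0.1155, 0.064, 0, 0, 0.594, 1], [-0.0055, 0.1155, 0.064, 0, 0, 0.594, 1], [-0.0055, 0.1155, 0.064, 0, 0, 0.594, 1]]])

```text
clock: 23.12
position: [0.6275, -0.2375, 0.0809]
ee_rot: [-3.14, 0.064, 0.002]
force: [-0.3, -0.2, 0.1]
width: 0.169
gripper_force: 10.0
```

```bash
python3 -c "
from h import *
to(.627,-.242,.0105,-93)
"
```

```text
t 23.12 pos [ 0.6275 -0.2375  0.0809] go [-0.0003  0.0046  0.0704] [-0.001  0.001  0.012] j7 -1.39
```

>>> jog_arm(motion=[[[0, 0.0045, 0.025, 0, 0, 0.012, 1], [0, 0.0045, 0.045, 0, 0, 0.012, 1], [0, 0.0045, 0.058, 0, 0, 0.012, 1], [0, 0.0045, 0.065, 0, 0, 0.012, 1], [0, 0.0045, 0.068, 0, 0, 0.012, 1], [0, 0.0045, 0.0695, 0, 0, 0.012, 1], [0, 0.0045, 0.0705, 0, 0, 0.012, 1], [0, 0.0045, 0.0705, 0, 0, 0.012, 1], [0, 0.0045, 0.0705, 0, 0, 0.012, 1]]])

```text
clock: 23.87
position: [0.6282, -0.2435, 0.0116]
ee_rot: [3.14, -0.09, 0.002]
force: [-0.4, -0.1, -0.4]
width: 0.173
gripper_force: 10.0
```

>>> jog_arm(motion=[[[0, 0, 0.001, 0, 0, 0, 1], [0, 0, 0.002, 0, 0, 0, 1], [0, 0, 0.002, 0, 0, 0, 1]]])

```text
clock: 24.12
position: [0.6281, -0.2435, 0.0093]
ee_rot: [3.14, -0.09, 0.001]
force: [-0.8, 0.0, 4.1]
width: 0.174
gripper_force: 10.0
```

>>> jog_arm(motion=[[[0, 0, 0, 0, 0, 0, 0.6], [0, 0, 0, 0, 0, 0, 0.45], [0, 0, 0, 0, 0, 0, 0.45], [0, 0, 0, 0, 0, 0, 0.45], [0, 0, -0.01, 0, 0, 0, 0.45], [0, 0, -0.03, 0, 0, 0, 0.45], [0, 0, -0.06, 0, 0, 0, 0.3], [0, 0, -0.09, 0, 0, 0, 0], [0, 0, -0.1, 0, 0, 0, -0.4], [0, 0, -0.1, 0, 0, 0, -0.4]]])

```text
clock: 24.95
position: [0.63, -0.2441, 0.1132]
ee_rot: [3.138, -0.09, 0.01]
force: [0.3, -0.2, 0.1]
width: 0.517
gripper_force: 0.0
```

```bash
python3 -c "
from h import *
to(.473,-.2515,.09,0)
"
```

```text
t 24.95 pos [ 0.63   -0.2441  0.1132] go [-0.1564  0.0164  0.0222] [ 0.006 -0.004 -1.628] j7 -1.39
```

>>> jog_arm(motion=[[[-0.155, 0.016, 0.02, 0, 0, -1.628, -0.4], [-0.155, 0.016, 0.02, 0, 0, -1.628, -0.4], [-0.155, 0.016, 0.02, 0, 0, -1.628, -0.4], [-0.155, 0.016, 0.02, 0, 0, -1.628, -0.4], [-0.155, 0.016, 0.02, 0, 0, -1.628, -0.4], [-0.155, 0.016, 0.02, 0, 0, -1.628, -0.4], [-0.155, 0.016, 0.02, 0, 0, -1.628, -0.4], [-0.155, 0.016, 0.02, 0, 0, -1.628, -0.4], [-0.155, 0.016, 0.02, 0, 0, -1.628, -0.4], [-0.155, 0.016, 0.02, 0, 0, -1.628, -0.4]]])

```text
clock: 25.78
position: [0.4714, -0.2503, 0.0883]
ee_rot: [-2.593, -1.772, 0.001]
force: [0.5, -0.0, -0.4]
width: 0.697
gripper_force: 0.0
```

```bash
python3 -c "
from h import *
to(.473,-.2515,.06,0)
get_image('top');get_image('scene')
for c in('top','scene'):
  for r in find('blue_mid',.012,c,2):print(*r)
"
```

```text
t 25.78 pos [ 0.4714 -0.2503  0.0883] go [-0.0006  0.0019  0.0283] [-0.001 -0.    -0.372] j7 -0.25
blue_mid top 0.42 [340.0, 192.0] c [471.3, -220.9] mean [471.29998779296875, -220.60000610351562] LxW [16.7, 16.2] yaw -45.4
```

>>> jog_arm(motion=[[[0, 0.0015, 0.01, 0, 0, -0.37, -0.4], [0, 0.0015, 0.02, 0, 0, -0.37, -0.4], [0, 0.0015, 0.028, 0, 0, -0.37, -0.4], [0, 0.0015, 0.028, 0, 0, -0.37, -0.4], [0, 0.0015, 0.028, 0, 0, -0.37, -0.4], [0, 0.0015, 0.028, 0, 0, -0.37, -0.4]]])

```text
clock: 26.48
position: [0.4737, -0.251, 0.0611]
ee_rot: [2.236, 2.206, 0.0]
force: [0.5, 0.2, -0.2]
width: 0.7
gripper_force: 0.0
```

```bash
python3 -c "
from h import *
to(.4725,-.2515,.005,0)
b=get_image('scene')
cv2.imwrite('pics/b4.png',cv2.resize(b[90:210,110:270,::-1],(720,540),interpolation=2))"
```

```text
t 26.48 pos [ 0.4737 -0.251   0.0611] go [-0.0005 -0.0012  0.0561] [ 0.     0.    -0.014] j7 0.02
```

View pics/b4.png

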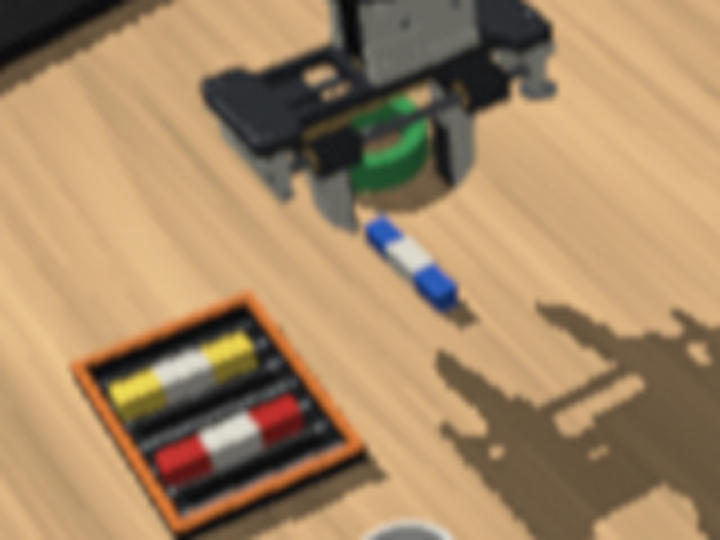

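Crop: red (230,440) and yellow (185,370) lie flat and apart in the orange tray; the fingers straddle blue (410,262), clear of the tape.

>>> jog_arm(motion=[[[0, -0.001, 0.025, 0, 0, 0, -0.4], [0, -0.001, 0.045, 0, 0, 0, -0.4], [0, -0.001, 0.053, 0, 0, 0, -0.4], [0, -0.001, 0.0565, 0, 0, 0, -0.4], [0, -0.001, 0.0565, 0, 0, 0, 0.4], [0, -0.001, 0.0565, 0, 0, 0, 1], [0, -0.001, 0.0565, 0, 0, 0, 1], [0, -0.001, 0.0565, 0, 0, 0, 1], [0, -0.001, 0.0565, 0, 0, 0, 1], [0, -0.001, 0.0565, 0, 0, 0, 1]]], force=10)

```text
clock: 27.37
position: [0.4727, -0.2512, 0.0047]
ee_rot: [2.23, 2.212, 0.0]
force: [-0.4, 0.0, -0.6]
width: 0.315
gripper_force: 0.0
```

>>> jog_arm(motion=[[[0, 0, 0, 0, 0, 0, 1], [0, 0, 0, 0, 0, 0, 1], [0, 0, 0, 0, 0, 0, 1], [0, 0, -0.015, 0, 0, 0, 1], [0, 0, -0.04, 0, 0, 0, 1], [0, 0, -0.07, 0, 0, 0, 1], [0, 0, -0.1, 0, 0, 0, 1], [0, 0, -0.13, 0, 0, 0, 1], [0, 0, -0.15, 0, 0, 0, 1], [0, 0, -0.15, 0, 0, 0, 1]]])

```text
clock: 28.2
position: [0.4748, -0.2516, 0.1586]
ee_rot: [2.226, 2.208, 0.003]
force: [0.5, -0.1, -0.7]
width: 0.17
gripper_force: 10.0
```

```bash
python3 -c "
from h import *
o=observe();print(o['width']*92,o['gripper_force'])
to(.634,.2265,.15,-8)
"
```

```text
15.669382034043098 9.999947100877762
t 28.2 pos [ 0.4748 -0.2516  0.1586] go [0.4794 0.1552 0.0081] [0.006 0.003 0.132] j7 0.11
```

>>> jog_arm(motion=[[[0.015, 0.005, 0, 0, 0, 0.01, 1], [0.045, 0.015, 0, 0, 0, 0.02, 1], [0.08, 0.026, 0, 0, 0, 0.04, 1], [0.115, 0.037, 0, 0, 0, 0.06, 1], [0.15, 0.049, 0, 0, 0, 0.08, 1], [0.185, 0.06, 0, 0, 0, 0.1, 1], [0.22, 0.071, 0, 0, 0, 0.12, 1], [0.255, 0.083, 0, 0, 0, 0.132, 1], [0.29, 0.094, 0, 0, 0, 0.132, 1], [0.32, 0.104, 0, 0, 0, 0.132, 1]]])

```text
clock: 29.03
position: [0.579, 0.0709, 0.1535]
ee_rot: [-2.37, -2.061, 0.0]
force: [0.5, -0.6, 0.6]
width: 0.172
gripper_force: 10.0
```

```bash
python3 -c "
from h import *
to(.634,.2265,.08,-8)
"
```

```text
t 29.03 pos [0.579  0.0709 0.1535] go [0.1617 0.033  0.0735] [-0.001 -0.     0.001] j7 -0.64
```

>>> jog_arm(motion=[[[0.03, 0.006, 0, 0, 0, 0, 1], [0.06, 0.012, 0, 0, 0, 0, 1], [0.09, 0.018, 0, 0, 0, 0, 1], [0.12, 0.024, 0.01, 0, 0, 0, 1], [0.145, 0.029, 0.03, 0, 0, 0, 1], [0.157, 0.032, 0.055, 0, 0, 0, 1], [0.162, 0.033, 0.07, 0, 0, 0, 1], [0.162, 0.033, 0.0735, 0, 0, 0, 1], [0.162, 0.033, 0.0735, 0, 0, 0, 1], [0.162, 0.033, 0.0735, 0, 0, 0, 1]]])

```text
clock: 29.87
position: [0.6346, 0.2223, 0.0812]
ee_rot: [2.372, 2.058, -0.001]
force: [-0.5, -0.7, 1.0]
width: 0.169
gripper_force: 10.0
```

```bash
python3 -c "
from h import *
to(.634,.2265,.0095,-8)
get_image('scene')
for q,z in(('tray_cool',.014),('blue_mid',.07)):
  for r in find(q,z,'scene',2):print(*r)
"
```

```text
t 29.87 pos [0.6346 0.2223 0.0812] go [ 0.0041 -0.0011  0.0717] [ 0.     0.001 -0.002] j7 -0.88
tray_cool scene 0.86 [263.0, 318.0] c [633.3, 238.3] mean [640.2000122070312, 255.5] LxW [148.4, 118.1] yaw 79.9
blue_mid scene 0.6 [262.0, 298.0] c [631.7, 243.2] mean [632.2999877929688, 243.6999969482422] LxW [40.2, 20.2] yaw 80.1
```

>>> jog_arm(motion=[[[0.004, -0.001, 0.025, 0, 0, 0, 1], [0.004, -0.001, 0.045, 0, 0, 0, 1], [0.004, -0.001, 0.058, 0, 0, 0, 1], [0.004, -0.001, 0.066, 0, 0, 0, 1], [0.004, -0.001, 0.07, 0, 0, 0, 1], [0.004, -0.001, 0.072, 0, 0, 0, 1], [0.004, -0.001, 0.0725, 0, 0, 0, 1], [0.004, -0.001, 0.0725, 0, 0, 0, 1]]])

```text
clock: 30.68
position: [0.6344, 0.2283, 0.0091]
ee_rot: [2.371, 2.06, 0.002]
force: [0.2, 0.2, -0.4]
width: 0.178
gripper_force: 10.0
```

>>> jog_arm(motion=[[[0, 0, 0.001, 0, 0, 0, 1], [0, 0, 0.0015, 0, 0, 0, 1], [0, 0, 0.0015, 0, 0, 0, 1]]])

```text
clock: 30.93
position: [0.6346, 0.2284, 0.0083]
ee_rot: [2.371, 2.06, 0.003]
force: [-1.9, -1.1, 7.9]
width: 0.171
gripper_force: 10.0
```

Touching the floor; I'm releasing and rising clear.

>>> jog_arm(motion=[[[0, 0, 0, 0, 0, 0, 0.6], [0, 0, 0, 0, 0, 0, 0.35], [0, 0, 0, 0, 0, 0, 0.35], [0, 0, 0, 0, 0, 0, 0.35], [0, 0, -0.01, 0, 0, 0, 0.35], [0, 0, -0.03, 0, 0, 0, 0.35], [0, 0, -0.06, 0, 0, 0, 0.3], [0, 0, -0.1, 0, 0, 0, 0], [0, 0, -0.14, 0, 0, 0, -0.4], [0, 0, -0.16, 0, 0, 0, -0.4]]])

```text
clock: 31.77
position: [0.6353, 0.2295, 0.1729]
ee_rot: [2.37, 2.06, 0.009]
force: [1.0, 0.4, 0.5]
width: 0.518
gripper_force: 0.0
```

>>> jog_arm(motion=[[[0, -0.03, -0.03, 0, 0, 0, -0.4], [0, -0.07, -0.03, 0, 0, 0, -0.4], [0, -0.11, -0.03, 0, 0, 0, -0.4], [0, -0.15, -0.03, 0, 0, 0, -0.4], [0.03, -0.17, -0.03, 0, 0, 0, -0.4], [0.06, -0.19, -0.03, 0, 0, 0, -0.4], [0.09, -0.19, -0.03, 0, 0, 0, -0.4], [0.09, -0.19, -0.03, 0, 0, 0, -0.4], [0.09, -0.19, -0.03, 0, 0, 0, -0.4]]])

```text
clock: 32.52
position: [0.4576, 0.3457, 0.1975]
ee_rot: [-2.367, -2.064, -0.002]
force: [0.4, -0.7, -0.9]
width: 0.698
gripper_force: 0.0
```

```bash
python3 -c "
from h import *
a=get_image('scene')
cv2.imwrite('pics/end.png',cv2.resize(a[80:360,90:450,::-1],(771,600),interpolation=2))
print(observe()['position'])
get_image('top')
for c in('top','scene'):
 for q,z in(('pot_mid',.066),('mat',.004),('tape',.02),('red_mid',.016),('blue_mid',.016)):
  for r in find(q,z,c,1):print(*r)
"
```

```text
[0.45811848 0.34393282 0.19708379]
pot_mid top 0.58 [259.0, 135.0] c [625.6, 2.9] mean [627.2999877929688, 3.700000047683716] LxW [64.1, 51.0] yaw -0.1
mat top 0.89 [257.0, 152.0] c [624.6, 7.4] mean [618.0999755859375, 7.800000190734863] LxW [124.7, 123.3] yaw 7.5
tape top 0.78 [398.0, 206.0] c [432.9, -365.8] mean [432.3999938964844, -365.70001220703125] LxW [82.5, 77.3] yaw 90.0
red_mid top 0.72 [325.0, 138.0] c [635.7, -182.1] mean [634.7999877929688, -181.8000030517578] LxW [85.5, 18.8] yaw -6.1
blue_mid top 0.47 [185.0, 139.0] c [638.2, 226.8] mean [637.9000244140625, 229.39999389648438] LxW [86.0, 21.6] yaw 82.5
pot_mid scene 0.71 [158.0, 191.0] c [648.4, -131.4] mean [651.4000244140625, -129.39999389648438] LxW [80.0, 30.8] yaw 1.4
mat scene 0.61 [208.0, 248.0] c [618.6, 10.3] mean [624.7000122070312, 24.700000762939453] LxW [120.7, 119.2] yaw -83.2
tape scene 0.98 [190.0, 124.0] c [436.5, -353.4] mean [436.5, -353.1000061035156] LxW [94.8, 73.6] yaw 57.9
red_mid scene 0.87 [162.0, 189.0] c [630.6, -174.8] mean [631.2999877929688, -174.89999389648438] LxW [84.0, 29.5] yaw -3.3
blue_mid scene 0.66 [260.0, 308.0] c [633.9, 231.7] mean [634.4000244140625, 233.5] LxW [87.7, 19.3] yaw 80.3
```

View pics/end.png

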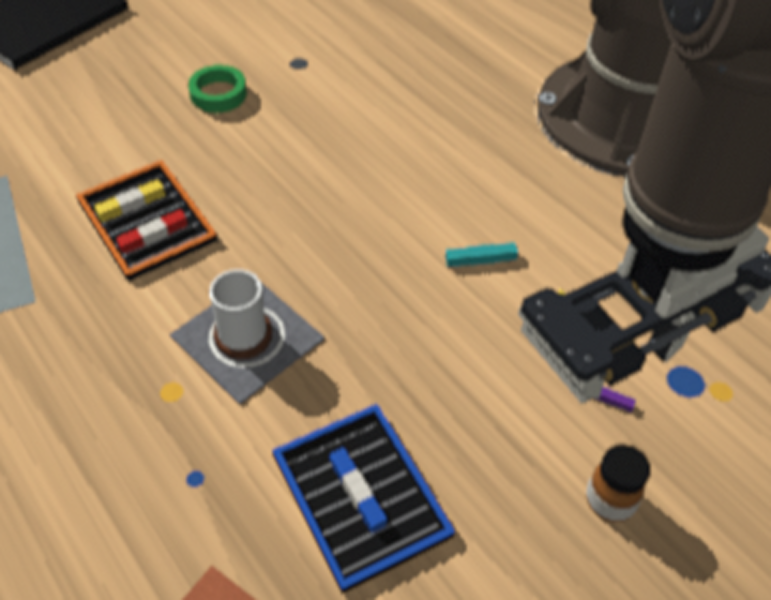

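The final picture shows everything in place: yellow (130,200) and red (152,230) in the orange tray, blue (357,487) flat in the blue tray, and the pot (238,310) upright on the coaster in the ring. The ink (620,482) and tape (217,88) are undisturbed, and the arm is clear.

```bash
python3 -c "
from cell import *
print(sign_off())"
```

```text
the job is handed in; nothing more can be done
None
```

I handed the job in at about 33 s on the robot clock. The last pictures show all five things in place and released, with the ink jar and tape roll where they were; `sign_off()` gave no verdict.

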